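Swap the ski wax behind the boot brush and lamp

ROBOT

A 7-joint arm with a two-finger parallel gripper is mounted at the origin on the work surface. World frame = base frame: x ahead of the robot, y to its left, z up, the work surface at z = 0. Lengths are in m, angles in rad, forces in N, time in s.
With the tool pointing down it reaches from about 0.4 to 0.875 m from the base axis. Payload 19.3 kg.
Tool frame: the origin (TCP) lies midway between the tips of the shut fingers; the grasp point (between the pads) lies 19 mm behind it; z points along the fingers, y is the line along which they close (so a half turn about z gives the same grasp; the last joint's range is limited). The gripper opens to 85 mm and grips with 20 to 120 N. Pads are 22 mm wide; open, the fingers measure 114 mm over their backs; the gripper's body (76 mm by 85 mm) begins 54 mm behind the grasp point. The pads swing forward as they close: fully open they stand 13 mm farther back than shut.
Start: joints at [-1.229, 0.521, -0.036, 1.599, 0.021, 1.021, -0.113], TCP at [0.25, 0.573, 0.231] pointing down, gripper open.
Joint ranges: [-2.91, 2.91], [-0.3, 2.13], [-1.5, 1.42], [0.17, 2.43], [-1.26, 4.41], [0.16, 1.93], [-2.52, 2.52]. Speed limits (rad/s): [1.89, 1.89, 2.39, 2.39, 3.01, 3.01, 3.01].

INTERFACE

Orientations are given as [roll, pitch, yaw] about the fixed x, y, z axes, in that order (R = Rz(yaw) Ry(pitch) Rx(roll)).
In Python, from workcell import telemetry, grab_frame, calibration, bot, outline_of, landmark_of gives the robot as it stands. The module is installed in compiled form; this text tells all that it offers.
- The arm moves only by the shell command python3 -m inch 'ROWS' [FORCE]. ROWS is JSON, a list of rows, each a list of 7 numbers: the shift along the tool's x, y, z in m, then the turn, a rotation vector about the tool's x, y, z in rad, then the closure, from 0 (fully open) to 1 (shut). A call has 1 to 5 rows; each row shifts and turns the commanded pose from where the row before left it, along the tool's axes as they then stand; what a row does not reach is not made up. A row lasts 1/10 s, in which the tool goes at most 50 mm and 8.59 degrees, less where a joint would pass 70% of its speed; a pose out of reach is approached as far as the arm can. A call is refused whole if a number of a shift passes 0.05 or a number of a turn 0.15, either way. A call with a gripper value outside its range is refused whole. The fingers move at their own pace and stop on an object; FORCE is the grip in N (left out, the last holds). Time passes only in rows, so rows that do not move let the fingers close. It gives the time, the measured TCP pose, the force, the opening and the grip force at its end, in the units of the state.
- telemetry.observe(): the state, without advancing time (a new reading comes with each control period).
- grab_frame(name): name is "scene" or "top" or "wrist"; returns the picture (384x512x3 uint8, red, green, blue); there is no depth.
- calibration(name): a dict with "fovy" (degrees; the focal length in pixels is half the picture's height over the tangent of half this angle, whatever the lens; pixels are square), "cx", "cy" (the principal point, pixels), "pose" (4x4, takes a point from camera to world coordinates). Camera axes: x right, y down, z forward; pixel columns grow to the right and rows downward; lengths in m; the calibration is good to about 2 mm. A picture is of the moment at which its call begins: read the wrist's pose just before it. calibration takes no time and is no camera call; for the wrist camera it gives the pose at the moment of the call.
- bot.job_done(): hands the job in; it is judged then, once.
Trained networks look in the newest picture that a camera, given by its name, has taken for a name from the list of things; names that differ only in an ending like _2 or _b are one class to them, and where a whole thing is asked for, a point or a joint stands for the part that bears it (a point fixed in the world has none). Each returns a list of dicts, best first, with "score" (0 to 1); they miss things now and then, are a little off and sometimes report something else, mostly with a low value. They report only what shows in the picture. A call takes as long as a camera call.
- outline_of(label, camera): "region" (384x512 bool, what is visible of it) and "rect" ([left, top, right, bottom] in pixels, round what is visible of it).
- landmark_of(label, camera): "xy" ([column, row] in pixels: a listed point, or the origin of a listed thing).
The state is a dict: "clock": time; "qpos": joint angles; "qd": joint speeds; "joint_efforts": joint torques, N m; "position": TCP position; "tool_rot": TCP orientation; "force": force on the tool from outside, world axes, zero at the start; "moment": the same for the moment, N m; "grip_width": finger opening in m; "finger_force": force on a finger pad.
Only numpy, scipy, OpenCV 4.12 (cv2) and the standard library are available. Lean on these libraries where they do the work, as an engineer would, in place of code of your own. Each camera call takes 0.05 s, during which the arm holds its last target. There are 200 camera calls.

TASK

It has turned cold, so swap the waxes: first clear the red boot brush and the yellow hand lamp off the pine stand, setting both down upright well inside the black boot tray, then bring the blue-lidded tin from behind them to the middle of the cork mat and put the red-lidded tin away squarely in the place where the blue one stood. Last, put the brush and the lamp back, each where it stood at the start and lined up as before. Do it in this order, leave everything upright, and do not disturb the carabiner.

Things in the scene. Friction and masses are not known exactly. Their poses are not given: they have to be found in the camera images.
- bay: Fixed pine stand: board 225 (x) x 180 (y) x 12 mm thick, open front at -x (robot side). Origin: underside, below the middle of the tin's place; board spans x -145..+80 mm. Wooden cheeks at x -25..+50, inner faces y +-41, and a back rail, inner face x +70, rise 33 and 30 mm above the board: grip a tin here front to back only. Brush and lamp stand in front near x -87, y +-37 mm, either way round.
- brush: Loose boot brush, red plastic, standing on black bristles, 0.2 kg. 90 mm long (x), 56 wide (y), 82 high. Body up to 40 mm height; above it in the middle a red grip 26 mm wide (y), 70 long (x), from 40 to 82 mm height: pinch it across y. Origin: centre of underside, z up. At the start on the stand's board, its x along the stand's x; it must return to that same spot.
- lamp: Loose hand lamp, yellow box body, black carrying handle on top, 0.3 kg. 90 mm long (x), 56 wide (y), 82 high. Body up to 42 mm height; handle bar 26 mm wide (y), 70 long (x), from 60 to 82 mm height on two posts: pinch it across y. Lens at -x. Origin: centre of underside, z up. At the start on the stand's board, its x along the stand's x; it must return to that same spot.
- bluetin: Closed round tin of ski wax with a blue lid, bare metal below and a small white spot on top, 62 mm diameter, 34 mm high, about 0.12 kg, loose; at the start at the back of the pine stand. Origin: centre of its underside, z up.
- redtin: Closed round tin of ski wax with a red lid, bare metal below and a small white spot on top, 62 mm diameter, 34 mm high, about 0.12 kg, loose; at the start on the table in front of the stand. Origin: centre of its underside, z up.
- tray: Fixed black rubber boot tray to one side, 250 mm (its x) by 170 mm (its y), floor 5 mm thick, rim 6 mm wide and 14 mm high. Origin: centre of its underside, z up. The brush and the lamp fit in it one behind the other, 58 mm either side of its middle along its x.
- cork: Fixed square cork mat 120 by 120 mm, 6 mm thick, on the other side. Origin: centre of its underside, z up.
- carabiner: Grey aluminium carabiner, 100 by 60 mm, 10 mm thick, lying loose on the table; to be left alone. Origin: its middle, on the table.

How it is judged:
On the way, in this order (a step that is already met when the one before it is completed fails the run):
1. the brush and the lamp both stand released in the black tray, the blue tin not yet moved (x of brush in the frame of tray between -0.09 and 0.09 m and y of brush in the frame of tray between -0.065 and 0.065 m and z of brush in the frame of tray between 0 and 0.012 m and x of lamp in the frame of tray between -0.09 and 0.09 m and y of lamp in the frame of tray between -0.065 and 0.065 m and z of lamp in the frame of tray between 0 and 0.012 m and linear speed of each of brush, lamp below 0.03 m/s and angle between each of brush, lamp's own z axis and vertical below 0.12 rad and contact force between the fingers and brush below 0.1 N and contact force between the fingers and lamp below 0.1 N and distance of bluetin from where it was at the start of the episode below 0.012 m), for 0.2 s.
2. the blue tin stands released in the middle of the cork mat, the brush and lamp still in the tray (horizontal distance between bluetin and cork below 0.015 m and z of bluetin in the frame of cork between 0.003 and 0.01 m and linear speed of bluetin below 0.03 m/s and angle between bluetin's own z axis and vertical below 0.12 rad and contact force between the fingers and bluetin below 0.1 N and x of brush in the frame of tray between -0.09 and 0.09 m and y of brush in the frame of tray between -0.065 and 0.065 m and z of brush in the frame of tray between 0 and 0.012 m and x of lamp in the frame of tray between -0.09 and 0.09 m and y of lamp in the frame of tray between -0.065 and 0.065 m and z of lamp in the frame of tray between 0 and 0.012 m), for 0.2 s.
3. the red tin stands released in the blue tin's old place, the brush and lamp still in the tray (horizontal distance between redtin and bay below 0.012 m and z of redtin in the frame of bay between 0.009 and 0.016 m and linear speed of redtin below 0.03 m/s and angle between redtin's own z axis and vertical below 0.12 rad and contact force between the fingers and redtin below 0.1 N and x of brush in the frame of tray between -0.09 and 0.09 m and y of brush in the frame of tray between -0.065 and 0.065 m and z of brush in the frame of tray between 0 and 0.012 m and x of lamp in the frame of tray between -0.09 and 0.09 m and y of lamp in the frame of tray between -0.065 and 0.065 m and z of lamp in the frame of tray between 0 and 0.012 m), for 0.2 s.
At the end, for the whole second after the job is handed in: Blue tin within 15 mm of the cork mat's middle; red tin on the stand within 12 mm of the middle of the tin's place; brush and lamp each within 15 mm of its start and in line with the stand within 0.25 rad (either way round); all upright within 0.12 rad, released and at rest (horizontal distance between bluetin and cork below 0.015 m and z of bluetin in the frame of cork between 0.003 and 0.01 m and horizontal distance between redtin and bay below 0.012 m and z of redtin in the frame of bay between 0.009 and 0.016 m and distance of each of brush, lamp from where it was at the start of the episode below 0.015 m and angle between the x axis of each of brush, lamp and the x axis of bay, either way round below 0.25 rad and linear speed of each of brush, lamp, bluetin, redtin below 0.03 m/s and angle between each of brush, lamp, bluetin, redtin's own z axis and vertical below 0.12 rad and contact force between the fingers and brush below 0.1 N and contact force between the fingers and lamp below 0.1 N and contact force between the fingers and bluetin below 0.1 N and contact force between the fingers and redtin below 0.1 N); the robot touches nothing.
It fails at once if the carabiner is moved by more than 30 mm (distance of carabiner from where it was at the start of the episode above 0.03 m).
It also fails if it takes over 128 s, if anything falls off the work surface, if the arm or the gripper's body presses on something with over 40 N, if the wrist force passes 120 N, or if a joint passes its speed limit or range.

## Working session

There is one attempt and no reset: what is moved stays moved. The work goes in short steps, Python scripts to look and compute and a shell command to move; the robot and the scene stay as the last step left them, time stands still between calls to the robot, and variables do not carry over. Pictures are saved under pics/ and viewed, at most 14 in all, crops included, and the job is handed in when it is done.

```bash
mkdir -p pics; cat > h.py <<'E'
import numpy as np, cv2
from workcell import telemetry, grab_frame, calibration, bot, outline_of, landmark_of
from scipy.spatial.transform import Rotation as R
def ray(c,xy):
    f=192/np.tan(np.radians(c["fovy"])/2); P=np.array(c["pose"])
    d=P[:3,:3]@np.array([(xy[0]-c["cx"])/f,(xy[1]-c["cy"])/f,1]); return P[:3,3],d
def atz(c,xy,z):
    o,d=ray(c,xy); return o+d*(z-o[2])/d[2]
def proj(c,p):
    f=192/np.tan(np.radians(c["fovy"])/2); P=np.array(c["pose"]); q=P[:3,:3].T@(np.array(p)-P[:3,3]); return np.array([c["cx"]+f*q[0]/q[2],c["cy"]+f*q[1]/q[2]])
def tri(rays):
    A=np.zeros((3,3));b=np.zeros(3)
    for o,d in rays:
        d=d/np.linalg.norm(d);M=np.eye(3)-np.outer(d,d);A+=M;b+=M@o
    return np.linalg.solve(A,b)
def save(n,im): cv2.imwrite(f"pics/{n}.png",im[:,:,::-1])
def st():
    s=telemetry.observe(); print(round(s["clock"],2),np.round(s["position"],4),np.round(s["tool_rot"],3),s["grip_width"]); return s
E
python3 - <<'E'
from h import *
s=st()
for n in ("scene","top"):
    im=grab_frame(n); c=calibration(n); save(n+"0",im); print(n,c["fovy"],c["cx"],c["cy"],np.round(c["pose"],3).tolist())
    for l in "bay brush lamp bluetin redtin tray cork carabiner".split():
        r=landmark_of(l,n); o=outline_of(l,n)
        print(l,[(np.round(q["xy"],1).tolist(),round(q["score"],2)) for q in r[:2]],[(np.round(q["rect"]).tolist(),round(q["score"],2)) for q in o[:2]], np.round(atz(c,r[0]["xy"],0),3) if r else None)
print(telemetry.observe()["clock"])
E
```

```text
0.0 [0.2501 0.5724 0.2307] [-3.14  0.    2.73] 0.08553143107519344
scene 50.60944774257498 259.2842352523424 195.068881101416 [[0.468, 0.745, -0.475, 0.945], [0.884, -0.396, 0.25, -0.202], [-0.001, -0.537, -0.844, 0.774], [0.0, 0.0, 0.0, 1.0]]
bay [([303.7, 240.2], 0.68), ([95.3, 248.0], 0.32)] [([240.0, 176.0, 369.0, 292.0], 0.77)] [0.654 0.057 0.   ]
brush [([306.1, 199.8], 0.89)] [([290.0, 169.0, 325.0, 220.0], 0.83)] [0.57  0.114 0.   ]
lamp [([272.6, 208.3], 0.98), ([307.4, 242.6], 0.57)] [([255.0, 176.0, 295.0, 231.0], 0.72), ([290.0, 169.0, 327.0, 222.0], 0.27)] [0.555 0.037 0.   ]
bluetin [([308.0, 243.5], 0.85)] [([293.0, 225.0, 326.0, 258.0], 0.92)] [0.665 0.061 0.   ]
redtin [([173.7, 199.6], 0.85)] [([157.0, 178.0, 190.0, 210.0], 0.9)] [ 0.431 -0.148  0.   ]
tray [([94.6, 250.7], 0.57)] [([38.0, 186.0, 154.0, 321.0], 0.68)] [ 0.471 -0.339  0.   ]
cork [([363.1, 137.8], 0.59)] [([330.0, 113.0, 401.0, 168.0], 0.59)] [0.482 0.334 0.   ]
carabiner [([270.2, 157.9], 0.73)] [([250.0, 145.0, 295.0, 167.0], 0.87), ([39.0, 186.0, 156.0, 322.0], 0.36)] [0.429 0.1   0.   ]
top 51.68
[... 254 characters left out ...]
ush [([200.6, 194.4], 0.96)] [([188.0, 174.0, 215.0, 213.0], 0.72)] [0.575 0.107 0.   ]
lamp [([227.5, 196.3], 0.7)] [([217.0, 178.0, 242.0, 214.0], 0.98)] [0.57  0.034 0.   ]
bluetin [([216.4, 162.4], 0.77), ([364.7, 234.6], 0.18)] [([205.0, 147.0, 232.0, 174.0], 0.64)] [0.666 0.064 0.   ]
redtin [([298.2, 250.5], 0.82)] [([285.0, 240.0, 310.0, 263.0], 0.57)] [ 0.42  -0.156  0.   ]
tray [([367.1, 234.7], 0.89)] [([331.0, 188.0, 402.0, 284.0], 0.95)] [ 0.461 -0.345  0.   ]
cork [([118.4, 229.4], 0.73)] [([93.0, 203.0, 146.0, 254.0], 0.91)] [0.481 0.326 0.   ]
carabiner [([202.4, 249.9], 0.82)] [([184.0, 237.0, 219.0, 264.0], 0.8), ([287.0, 240.0, 308.0, 262.0], 0.48)] [0.424 0.1   0.   ]
1.7
```

View pics/top0.png

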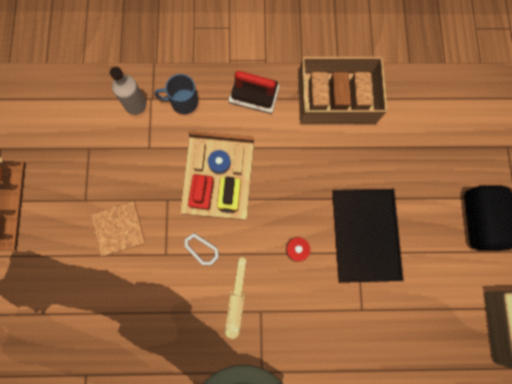

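View pics/scene0.png

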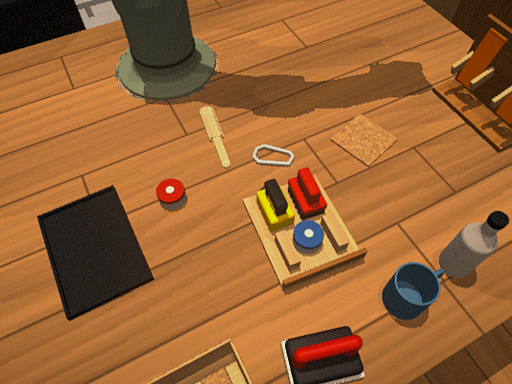

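The top view shows the stand around (218,175) with brush at (201,191), lamp at (229,193) and blue tin at (218,160). The red tin is at (298,250), tray (367,235), cork (118,229) and carabiner (202,249). The scene view agrees, with the same layout seen from behind the stand. Next I get orientations by colour from the saved pictures.

```bash
python3 - <<'E'
from h import *
im={n:cv2.imread(f"pics/{n}0.png") for n in("top","scene")}
C={n:calibration(n) for n in im}
def big(m,win):
    k=np.zeros_like(m);l,t,r,b=win;k[t:b,l:r]=m[t:b,l:r]
    n,L,s,c=cv2.connectedComponentsWithStats(k.astype(np.uint8)); i=1+np.argmax(s[1:,4]); return L==i,c[i]
def cls(n):
    h,s,v=[a.astype(int) for a in cv2.split(cv2.cvtColor(im[n],cv2.COLOR_BGR2HSV))]
    return dict(red=((h<5)|(h>172))&(s>190)&(v>90),yel=(h>22)&(h<35)&(s>150)&(v>100),blue=(h>100)&(h<125)&(s>120),dark=v<45,white=(s<60)&(v>150))
W={"top":dict(redtin=("red",(280,235,315,268)),brush=("red",(180,170,216,218)),lamp=("yel",(212,170,246,218)),lampbar=("dark",(218,174,242,212)),blue=("blue",(200,145,236,178)),tray=("dark",(325,180,410,290)),bspot=("white",(208,150,228,170)),rspot=("white",(288,240,308,260))),
"scene":dict(redtin=("red",(150,170,195,215)),brush=("red",(285,165,330,225)),blue=("blue",(288,220,330,262)),tray=("dark",(30,180,160,325)),bspot=("white",(298,222,320,245)),rspot=("white",(160,180,182,200)),lampbar=("dark",(255,175,295,215)))}
cen={}
for n in W:
    m=cls(n)
    for k,(c,w) in W[n].items():
        g,ce=big(m[c],w); cen[n,k]=ce
        z=dict(tray=.014,brush=.06,lamp=.042,lampbar=.082).get(k,.034)
        pts=np.argwhere(g)[:,::-1]; P=np.array([atz(C[n],p,z)[:2] for p in pts]).astype(np.float32)
        print(n,k,np.round(ce,1),[np.round(x,3) for x in cv2.minAreaRect(P*1000)])
for k in("bspot","rspot","lampbar","tray"):
    print(k,np.round(tri([ray(C[n],cen[n,k]) for n in C]),4))
# bay: front corners on top view
for p in [(181,217),(245,219),(254,140),(190,134)]: print(p,np.round(atz(C["top"],p,.012),3))
cv2.imwrite("pics/crop.png",cv2.resize(im["top"][120:270,80:260],None,fx=4,fy=4,interpolation=cv2.INTER_CUBIC))
E
```

```text
top redtin [297.8 248.9] [array([ 422.286, -150.484]), array([57.912, 55.809]), np.float64(43.826)]
top brush [200.5 191.4] [array([571.5  , 101.628]), array([51.059, 82.733]), np.float64(82.406)]
top lamp [228.8 194.8] [array([570.398,  29.51 ]), array([53.789, 85.088]), np.float64(84.058)]Traceback (most recent call last):
  File "<stdin>", line 16, in <module>
  File "<stdin>", line 6, in big
    return _wrapfunc(a, 'argmax', axis=axis, out=out, **kwds)
    return bound(*args, **kwds)
ValueError: attempt to get argmax of an empty sequence
```

```bash
python3 - <<'E'
from h import *
im={n:cv2.imread(f"pics/{n}0.png") for n in("top","scene")}
C={n:calibration(n) for n in im}
def big(m,win):
    k=np.zeros_like(m);l,t,r,b=win;k[t:b,l:r]=m[t:b,l:r]
    n,L,s,c=cv2.connectedComponentsWithStats(k.astype(np.uint8))
    if n<2: return None,None
    i=1+np.argmax(s[1:,4]); return L==i,c[i]
def cls(n):
    h,s,v=[a.astype(int) for a in cv2.split(cv2.cvtColor(im[n],cv2.COLOR_BGR2HSV))]
    return dict(dark=v<70,white=(s<90)&(v>140))
W={"top":dict(lampbar=("dark",(218,174,242,212)),tray=("dark",(325,180,410,290)),bspot=("white",(208,150,228,170)),rspot=("white",(288,240,308,260))),
"scene":dict(tray=("dark",(30,180,160,325)),bspot=("white",(298,222,320,245)),rspot=("white",(160,180,182,200)),lampbar=("dark",(255,175,295,215)))}
cen={}
for n in W:
    m=cls(n)
    for k,(c,w) in W[n].items():
        g,ce=big(m[c],w); cen[n,k]=ce
        if g is None: print(n,k,None); continue
        z=dict(tray=.010,lampbar=.094).get(k,.034)
        pts=np.argwhere(g)[:,::-1]; P=np.array([atz(C[n],p,z)[:2] for p in pts]).astype(np.float32)
        print(n,k,np.round(ce,1),[np.round(x,3) for x in cv2.minAreaRect(P*1000)])
for k in("bspot","rspot","lampbar","tray"):
    if all(cen[n,k] is not None for n in C): print(k,np.round(tri([ray(C[n],cen[n,k]) for n in C]),4))
for p in [(181,217),(245,219),(254,140),(190,134)]: print(p,np.round(atz(C["top"],p,.012),3))
for p in [(92,208),(134,202),(144,244),(103,255)]: print(p,np.round(atz(C["top"],p,.006),3))
cv2.imwrite("pics/crop.png",cv2.resize(im["top"][120:270,80:260],None,fx=4,fy=4,interpolation=cv2.INTER_CUBIC))
E
```

```text
top lampbar [228.2 190.2] [array([567.017,  28.81 ]), array([18.256, 62.923]), np.float64(83.678)]
top tray [366.6 235.4] [array([ 461.879, -340.275]), array([245.215, 169.29 ]), np.float64(0.869)]
top bspot [218.5 160. ] [array([663.319,  56.992]), array([21.781, 21.364]), np.float64(43.971)]
top rspot [298.2 248.8] [array([ 422.798, -151.172]), array([14.484, 16.748]), np.float64(43.569)]
scene tray [ 92.6 251.8] [array([ 464.921, -338.294]), array([256.139, 170.195]), np.float64(0.783)]
scene bspot [308.5 232.8] [array([656.982,  63.093]), array([19.45 , 17.258]), np.float64(11.469)]
scene rspot [169.5 189.2] [array([ 423.678, -147.968]), array([15.565, 15.651]), np.float64(62.037)]
scene lampbar [275.8 196.5] [array([580.86 ,  24.819]), array([31.746, 81.485]), np.float64(83.438)]
bspot [0.6606 0.0578 0.0452]
rspot [ 0.423  -0.1497  0.0332]
lampbar [0.5711 0.0312 0.076 ]
tray [ 0.4613 -0.3472 -0.0158]
(181, 217) [0.511 0.158 0.012]
(245, 219) [ 0.505 -0.014  0.012]
(254, 140) [ 0.728 -0.041  0.012]
(190, 134) [0.746 0.138 0.012]
(92, 208) [0.538 0.398 0.006]
(134, 202) [0.554 0.287 0.006]
(144, 244) [0.441 0.255 0.006]
(103, 255) [0.412 0.361 0.006]
```

View pics/crop.png

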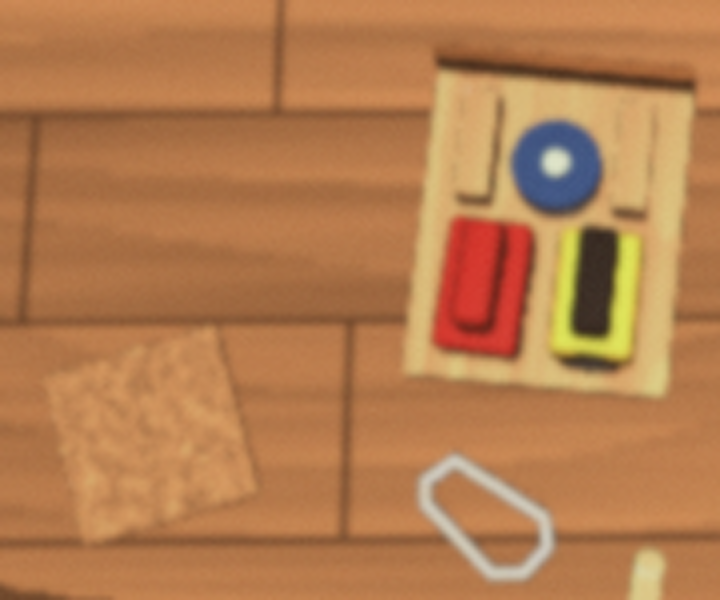

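Spot heights come out right: blue 45 mm against 46 expected, red 33 mm against 34. The stand's origin is near (0.660, 0.058) with yaw about -0.09. I'm moving above it for a close look.

```bash
cat >> h.py <<'E'
def plan(x,y,z,yaw=None):
    s=st(); p=np.array(s["position"]); r=R.from_euler("xyz",s["tool_rot"])
    d=r.inv().apply(np.array([x,y,z])-p); print("tool shift",np.round(d,4),"norm",round(float(np.linalg.norm(d)),3))
    if yaw is not None: print("turn",np.round((r.inv()*R.from_euler("xyz",[np.pi,0,yaw])).as_rotvec(),3))
E
for i in 1 2; do python3 -m inch '[[-0.038,-0.026,-0.002,0,0,0,0.3],[-0.038,-0.026,-0.002,0,0,0,0.3],[-0.038,-0.026,-0.002,0,0,0,0.3],[-0.038,-0.026,-0.002,0,0,0,0.3],[-0.038,-0.026,-0.002,0,0,0,0.3]]' 60; done
python3 -m inch '[[-0.038,-0.026,-0.002,0,0,0,0.3],[-0.038,-0.026,-0.002,0,0,0,0.3],[-0.038,-0.026,-0.002,0,0,0,0.3],[0,0,0,0,0,-0.14,0.3],[0,0,0,0,0,-0.14,0.3]]'
python3 -m inch '[[0,0,0,0,0,0,0.3],[0,0,0,0,0,0,0.3],[0,0,0,0,0,0,0.3]]'
python3 - <<'E'
from h import *
s=st(); print(np.round(s["qpos"],2)); c=calibration("wrist"); im=grab_frame("wrist"); save("w1",im)
P=np.array(c["pose"]); print(c["fovy"],np.round(P,3).tolist())
for n,p in dict(bay=(.66,.058,.012),lamp=(.57,.03,.094),brush=(.577,.103,.094)).items(): print(n,proj(c,p))
E
```

```text
clock: 2.2
position: [0.373, 0.3759, 0.2416]
tool_rot: [3.141, 0.0, 2.73]
force: [0.9, 0.8, 0.2]
grip_width: 0.0601
finger_force: 0.0
clock: 2.7
position: [0.4951, 0.1807, 0.2516]
tool_rot: [3.141, 0.0, 2.73]
force: [0.4, 1.6, -0.6]
grip_width: 0.0596
finger_force: 0.0
clock: 3.2
position: [0.568, 0.0638, 0.2571]
tool_rot: [-3.141, -0.0, 3.013]
force: [-0.4, -0.3, 1.0]
grip_width: 0.0597
finger_force: 0.0
clock: 3.5
position: [0.5675, 0.0655, 0.2573]
tool_rot: [-3.142, 0.0, 3.007]
force: [-0.4, -0.1, -0.4]
grip_width: 0.0597
finger_force: 0.0
3.5 [0.5675 0.0655 0.2573] [-3.142  0.     3.007] 0.05974068837589445
[-0.27  0.41  0.07  1.72 -0.03  1.01  1.25]
67.50062678234036 [[0.133, 0.939, 0.317, 0.486], [0.991, -0.126, -0.043, 0.076], [-0.001, 0.32, -0.948, 0.4], [0.0, 0.0, 0.0, 1.0]]
bay [262.0062559  225.09345825]
lamp [227.40034633 184.90908093]
brush [293.60280391 182.48170324]
```

View pics/w1.png

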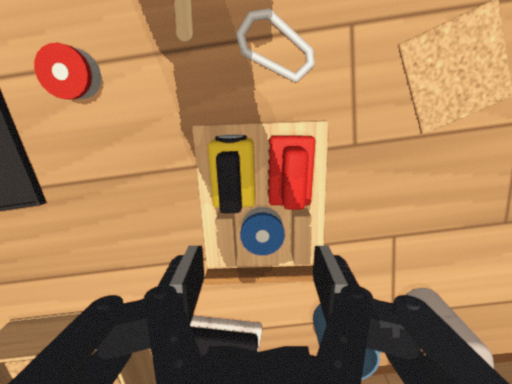

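The wrist view shows the lamp bar at (229,182), brush grip at (295,178), blue tin spot at (262,236) and the board's front corners at (194,125) and (327,121). Everything is near the predictions. I'll triangulate against the top view.

```bash
python3 - <<'E'
from h import *
w=calibration("wrist");t=calibration("top")
im=cv2.imread("pics/w1.png"); h,s,v=[a.astype(int) for a in cv2.split(cv2.cvtColor(im,cv2.COLOR_BGR2HSV))]
def reg(m,l,tp,r,b):
    k=np.zeros(m.shape,np.uint8);k[tp:b,l:r]=m[tp:b,l:r]; n,L,S,c=cv2.connectedComponentsWithStats(k); i=1+np.argmax(S[1:,4]); return c[i],np.argwhere(L==i)[:,::-1]
for n,m,win,z in [("lampbar",v<60,(210,148,252,214),.094),("lampbody",(h>20)&(h<35)&(s>180),(205,135,258,212),.054),("brush",((h<5)|(h>172))&(s>150),(262,130,320,212),.06),("spot",(s<90)&(v>120),(250,225,275,248),.046),("bluelid",(h>95)&(h<130)&(s>100),(235,205,290,262),.046)]:
    c,p=reg(m,*win); P=np.array([atz(w,q,z)[:2] for q in p]).astype(np.float32)*1000
    print(n,np.round(c,1),[np.round(a,1) for a in cv2.minAreaRect(P)],"mean",np.round(P.mean(0),1))
for n,a,b in [("bspot",(262,236),(218.5,160)),("lampbar",(229,182.5),(228.6,190.6)),("brushgrip",(294.5,178),(199.5,188.7))]:
    print(n,np.round(tri([ray(w,a),ray(t,b)]),4), "at nominal z",np.round(atz(w,a,.046 if n=="bspot" else .094),4))
for p in [(194,125),(327,121)]: print(p,np.round(atz(w,p,.012),4))
for p in [(237,218),(291,216)]: print("cheek front?",np.round(atz(w,p,.045),4))
cv2.imwrite("pics/crop2.png",cv2.resize(im[110:285,180:345],None,fx=3.4,fy=3.4,interpolation=cv2.INTER_CUBIC))
E
```

```text
lampbar [228.8 181.7] [array([568.1,  32. ]), array([24.2, 69.1]), np.float64(84.1)] mean [567.   32.1]
lampbody [234.4 168.4] [array([567.4,  31.7]), array([54.7, 86.3]), np.float64(83.7)] mean [561.8  36.1]
brush [290.7 170.6] [array([575.9, 103.3]), array([52.9, 91.1]), np.float64(82.4)] mean [572.3 103.9]
spot [262.  235.8] [array([660.4,  57.8]), array([19.2, 19.2]), np.float64(34.3)] mean [660.6  57.6]
bluelid [262. 233.] [array([657.9,  58. ]), array([57.4, 61.5]), np.float64(82.4)] mean [656.7  58.1]
bspot [0.6595 0.057  0.0478] at nominal z [0.6609 0.0576 0.046 ]
lampbar [0.5711 0.0291 0.0745] at nominal z [0.5675 0.0323 0.094 ]
brushgrip [0.5672 0.1013 0.1105] at nominal z [0.572  0.1045 0.094 ]
(194, 125) [ 0.5058 -0.0121  0.012 ]
(327, 121) [0.5239 0.1615 0.012 ]
cheek front? [0.6306 0.0278 0.045 ]
cheek front? [0.6372 0.0996 0.045 ]
```

View pics/crop2.png

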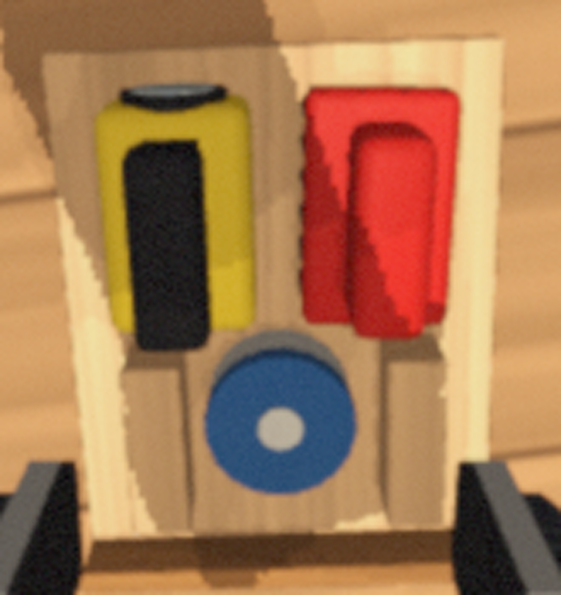

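The crop shows the lamp's lens and the brush's grip clearly. Both are aligned with the stand at yaw about -0.105, and predicted and measured centres agree within 2–3 mm. I'm going to the brush.

```bash
python3 -c "
from h import *
plan(.576,.1035,.13,3.037)"
python3 -m inch '[[0,0,0,0,0,-0.03,0.3],[-0.0025,0.0195,0.03,0,0,0,0.3],[-0.0025,0.0195,0.035,0,0,0,0.3],[0,0,0.03,0,0,0,0.3],[0,0,0.03,0,0,0,0.3]]'
python3 - <<'E'
from h import *
plan(.576,.1035,.06,3.037); c=calibration("wrist"); im=grab_frame("wrist"); save("w2",im)
for z in(.052,.094): print(proj(c,(.576,.1035,z)),proj(c,(.569,.031,z)))
E
```

```text
3.55 [0.5675 0.0655 0.2574] [-3.142  0.     3.008] 0.0597723990590999
tool shift [-0.0033  0.0388  0.1274] norm 0.133
turn [-0.     0.    -0.029]
clock: 4.05
position: [0.5763, 0.1044, 0.131]
tool_rot: [3.142, -0.0, 3.041]
force: [1.3, 0.9, -0.5]
grip_width: 0.0597
finger_force: 0.0
4.05 [0.5763 0.1044 0.131 ] [ 3.142 -0.     3.041] 0.05966796979705673
tool shift [ 0.0002 -0.0009  0.071 ] norm 0.071
turn [ 0.    -0.     0.004]
[257.90486354 204.8765481 ] [169.36058538 205.09490008]
[257.84564926 226.0756306 ] [151.37484794 226.32795276]
```

View pics/w2.png

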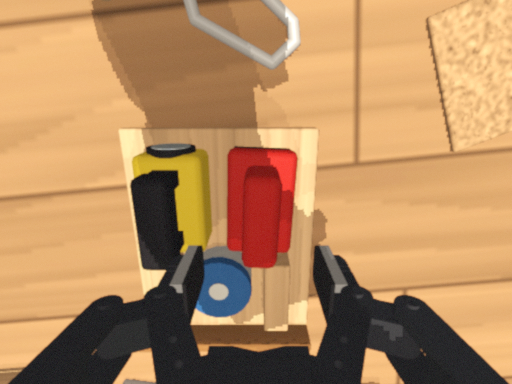

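The brush grip shows at (262,216), about 3 mm in +y and 5 mm in -x from my guess. I correct for that and grasp.

```bash

python3 -m inch '[[0.004,0.001,0.03,0,0,0,0.3],[0,0,0.03,0,0,0,0.3],[0,0,0.011,0,0,0,0.3],[0,0,0,0,0,0,0.3],[0,0,0,0,0,0,1]]' 60
python3 -m inch '[[0,0,0,0,0,0,1],[0,0,0,0,0,0,1],[0,0,0,0,0,0,1],[0,0,0,0,0,0,1],[0,0,0,0,0,0,1]]'
python3 -m inch '[[0,0,-0.005,0,0,0,1],[0,0,-0.02,0,0,0,1],[0,0,-0.04,0,0,0,1],[0,0,-0.045,0,0,0,1],[0,0,-0.03,0,0,0,1]]'
python3 -c "
from h import *
plan(.521,-.342,.2,3.037)"
```

```text
clock: 4.6
position: [0.5733, 0.105, 0.0626]
tool_rot: [3.141, 0.001, 3.04]
force: [-0.5, 0.1, 0.7]
grip_width: 0.0466
finger_force: 0.0
clock: 5.1
position: [0.5735, 0.1051, 0.0628]
tool_rot: [3.141, 0.002, 3.04]
force: [-1.4, 0.3, 9.4]
grip_width: 0.0252
finger_force: 58.5
clock: 5.6
position: [0.5731, 0.1049, 0.2049]
tool_rot: [3.141, 0.002, 3.039]
force: [-0.7, -0.3, -2.6]
grip_width: 0.0251
finger_force: 59.2
5.6 [0.5731 0.1049 0.2049] [3.141e+00 2.000e-03 3.039e+00] 0.025063714254798333
tool shift [ 0.0062 -0.4499  0.0044] norm 0.45
turn [0.001 0.002 0.002]
```

```bash

for i in 1 2; do python3 -m inch '[[0.0006,-0.045,0,0,0,0,1],[0.0006,-0.045,0,0,0,0,1],[0.0006,-0.045,0,0,0,0,1],[0.0006,-0.045,0,0,0,0,1],[0.0006,-0.045,0,0,0,0,1]]'; done
python3 -m inch '[[0,0,0,0,0,0,1],[0,0,0,0,0,0,1],[0,0,0,0,0,0,1]]'
python3 - <<'E'
from h import *
plan(.521,-.342,.0575,3.037); c=calibration("wrist"); im=grab_frame("wrist"); save("w3",im)
for a in landmark_of("tray","wrist")[:2]: print(a["score"],a["xy"],np.round(atz(c,a["xy"],0),3))
for u in(-.125,.125):
  for v in(-.085,.085): print(proj(c,(.463+u,-.342+v,.014)))
E
```

```text
clock: 6.1
position: [0.5462, -0.1203, 0.2021]
tool_rot: [3.142, 0.001, 3.04]
force: [1.0, -0.3, -1.4]
grip_width: 0.025
finger_force: 59.3
clock: 6.6
position: [0.5203, -0.3439, 0.2021]
tool_rot: [-3.142, 0.001, 3.04]
force: [1.0, -0.1, -2.1]
grip_width: 0.0253
finger_force: 59.3
clock: 6.9
position: [0.5212, -0.3411, 0.2016]
tool_rot: [3.141, 0.0, 3.041]
force: [0.4, 0.0, -3.0]
grip_width: 0.0252
finger_force: 59.6
6.9 [ 0.5212 -0.3411  0.2016] [3.141 0.    3.041] 0.025172930795008385
tool shift [ 1.000e-04 -1.000e-03  1.441e-01] norm 0.144
turn [0.001 0.    0.004]
0.89 [256.3, 122.7] [ 0.464 -0.338  0.   ]
[153.71962876   1.9531882 ]
[326.36852276 -18.41978924]
[196.28103836 231.16543561]
[331.19691328 218.78323069]
```

View pics/w3.png

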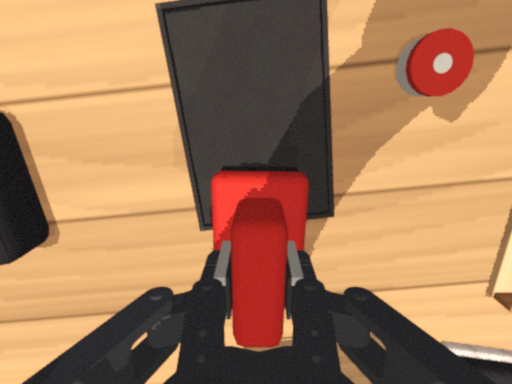

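The brush is held squarely and the tray's far corners at (200,230) and (332,215) match prediction. I lower it.

```bash

python3 -m inch '[[0,0,0.04,0,0,0,1],[0,0,0.045,0,0,0,1],[0,0,0.03,0,0,0,1],[0,0,0.018,0,0,0,1],[0,0,0.007,0,0,0,1]]'
python3 -m inch '[[0,0,0.003,0,0,0,1],[0,0,0,0,0,0,1],[0,0,0,0,0,0,1]]'
```

```text
clock: 7.5
position: [0.5206, -0.3407, 0.0596]
tool_rot: [3.14, -0.002, 3.041]
force: [-0.5, -0.6, -1.7]
grip_width: 0.0255
finger_force: 59.6
clock: 7.8
position: [0.5215, -0.3423, 0.0595]
tool_rot: [-3.141, 0.001, 3.04]
force: [-0.3, 0.5, -2.5]
grip_width: 0.0253
finger_force: 59.6
```

```bash

python3 -m inch '[[0,0,0.002,0,0,0,1],[0,0,0.001,0,0,0,1],[0,0,0,0,0,0,1]]'
python3 -m inch '[[0,0,0,0,0,0,0.5],[0,0,0,0,0,0,0.3],[0,0,0,0,0,0,0.3],[0,0,0,0,0,0,0.3],[0,0,0,0,0,0,0.3]]'
python3 -m inch '[[0,0,-0.03,0,0,0,0.3],[0,0,-0.045,0,0,0,0.3],[0,0,-0.045,0,0,0,0.3],[0,0,-0.02,0,0,0,0.3],[0,0,0,0,0,0,0.3]]'
python3 - <<'E'
from h import *
plan(.566,.034,.2,3.037)
E
```

```text
clock: 8.1
position: [0.5212, -0.3422, 0.0559]
tool_rot: [-3.141, 0.001, 3.04]
force: [-1.5, 2.1, 4.9]
grip_width: 0.025
finger_force: 60.4
clock: 8.6
position: [0.5209, -0.3421, 0.0553]
tool_rot: [-3.142, 0.0, 3.04]
force: [0.5, -0.1, -1.1]
grip_width: 0.0597
finger_force: 0.0
clock: 9.1
position: [0.5221, -0.3429, 0.1987]
tool_rot: [-3.14, 0.005, 3.04]
force: [-1.0, -0.4, -0.5]
grip_width: 0.0603
finger_force: 0.0
9.1 [ 0.5221 -0.3429  0.1987] [-3.14   0.005  3.04 ] 0.060250113283753494
tool shift [-0.0053  0.3794 -0.002 ] norm 0.379
turn [-0.002  0.005  0.003]
```

```bash

python3 -m inch '[[-0.0006,0.042,0,0,0,0,0.3],[-0.0006,0.042,0,0,0,0,0.3],[-0.0006,0.042,0,0,0,0,0.3],[-0.0006,0.042,0,0,0,0,0.3],[-0.0006,0.042,0,0,0,0,0.3]]'
python3 -m inch '[[-0.0006,0.042,0,0,0,0,0.3],[-0.0006,0.042,0,0,0,0,0.3],[-0.0006,0.042,0,0,0,0,0.3],[-0.0006,0.043,0,0,0,0,0.3],[0,0,0.03,0,0,0,0.3]]'
python3 -m inch '[[0,0,0.04,0,0,0,0.3],[0,0,0,0,0,0,0.3],[0,0,0,0,0,0,0.3]]'
python3 - <<'E'
from h import *
plan(.566,.034,.065,3.037); c=calibration("wrist"); im=grab_frame("wrist"); save("w4",im)
for z in(.054,.094): print(proj(c,(.566,.034,z)))
h,s,v=[a.astype(int) for a in cv2.split(cv2.cvtColor(im,cv2.COLOR_RGB2HSV))]
y,x=np.nonzero((h>20)&(h<35)&(s>190)); print("yellow",np.percentile(x,[1,99]),np.percentile(y,[1,99]))
E
```

```text
clock: 9.6
position: [0.5449, -0.1318, 0.1946]
tool_rot: [3.142, -0.001, 3.04]
force: [0.4, 0.5, -0.1]
grip_width: 0.0601
finger_force: 0.0
clock: 10.1
position: [0.5666, 0.0412, 0.1668]
tool_rot: [3.138, 0.004, 3.047]
force: [1.8, -0.4, -1.1]
grip_width: 0.0597
finger_force: 0.0
clock: 10.4
position: [0.5645, 0.0341, 0.1253]
tool_rot: [-3.141, -0.002, 3.039]
force: [0.5, -0.7, 0.2]
grip_width: 0.06
finger_force: 0.0
10.4 [0.5645 0.0341 0.1253] [-3.141e+00 -2.000e-03  3.039e+00] 0.060011996329145244
tool shift [-0.0016  0.0001  0.0603] norm 0.06
turn [-0.001 -0.002  0.002]
[259.20892689 210.3866928 ]
[259.36870381 232.08562648]
yellow [223. 289.] [160. 257.]
```

View pics/w4.png

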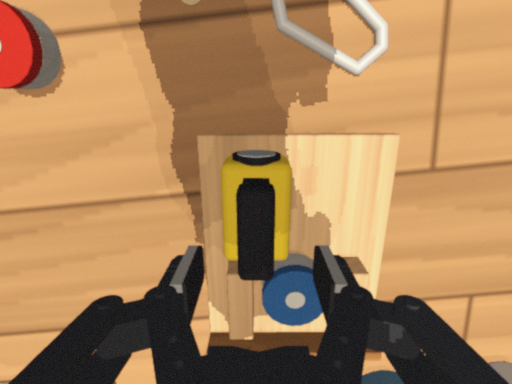

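The lamp bar is at (256,229), nearly centred between the fingers. I grasp it.

```bash

python3 -m inch '[[0,-0.002,0.03,0,0,0,0.3],[0,0,0.025,0,0,0,0.3],[0,0,0.004,0,0,0,0.3],[0,0,0,0,0,0,0.3],[0,0,0,0,0,0,1]]' 60
python3 -m inch '[[0,0,0,0,0,0,1],[0,0,0,0,0,0,1],[0,0,0,0,0,0,1],[0,0,0,0,0,0,1],[0,0,0,0,0,0,1]]'
python3 -m inch '[[0,0,-0.005,0,0,0,1],[0,0,-0.02,0,0,0,1],[0,0,-0.04,0,0,0,1],[0,0,-0.045,0,0,0,1],[0,0,-0.03,0,0,0,1]]'
python3 -c "
from h import *
plan(.405,-.342,.2,3.037)"
```

```text
clock: 10.95
position: [0.5656, 0.0324, 0.0681]
tool_rot: [3.141, 0.002, 3.04]
force: [-0.0, -0.5, 0.5]
grip_width: 0.0465
finger_force: 0.0
clock: 11.45
position: [0.5653, 0.0323, 0.0677]
tool_rot: [3.141, 0.002, 3.04]
force: [-3.2, -0.7, 13.0]
grip_width: 0.0249
finger_force: 58.8
clock: 11.95
position: [0.565, 0.0324, 0.2097]
tool_rot: [3.141, 0.002, 3.04]
force: [-0.5, 1.3, -2.5]
grip_width: 0.0245
finger_force: 59.5
11.95 [0.565  0.0324 0.2097] [3.141e+00 2.000e-03 3.040e+00] 0.024530707430590916
tool shift [ 0.1211 -0.3887  0.0092] norm 0.407
turn [0.001 0.002 0.003]
```

```bash

python3 -m inch '[[0.0135,-0.0432,0,0,0,0,1],[0.0135,-0.0432,0,0,0,0,1],[0.0135,-0.0432,0,0,0,0,1],[0.0135,-0.0432,0,0,0,0,1],[0.0135,-0.0432,0,0,0,0,1]]'
python3 -m inch '[[0.0135,-0.0432,0,0,0,0,1],[0.0135,-0.0432,0,0,0,0,1],[0.0135,-0.0432,0,0,0,0,1],[0.0135,-0.0432,0,0,0,0,1],[0,0,0,0,0,0,1]]'
python3 -m inch '[[0,0,0,0,0,0,1],[0,0,0,0,0,0,1],[0,0,0.04,0,0,0,1],[0,0,0.04,0,0,0,1],[0,0,0.03,0,0,0,1]]'
python3 -m inch '[[0,0,0.015,0,0,0,1],[0,0,0.005,0,0,0,1],[0,0,0,0,0,0,1],[0,0,0,0,0,0,1]]'
python3 - <<'E'
from h import *
plan(.405,-.342,.0607)
E
```

```text
clock: 12.45
position: [0.4745, -0.1771, 0.207]
tool_rot: [3.142, 0.001, 3.04]
force: [1.0, -0.3, -1.5]
grip_width: 0.025
finger_force: 59.6
clock: 12.95
position: [0.4007, -0.3475, 0.207]
tool_rot: [-3.139, -0.0, 3.032]
force: [0.2, 0.5, -1.8]
grip_width: 0.025
finger_force: 59.9
clock: 13.45
position: [0.4046, -0.3404, 0.0947]
tool_rot: [3.141, -0.0, 3.042]
force: [1.0, -0.0, -2.5]
grip_width: 0.025
finger_force: 59.9
clock: 13.85
position: [0.405, -0.342, 0.0773]
tool_rot: [-3.141, 0.001, 3.04]
force: [0.5, 0.6, -1.4]
grip_width: 0.0247
finger_force: 59.9
13.85 [ 0.405  -0.342   0.0773] [-3.141e+00  1.000e-03  3.040e+00] 0.024672903121076242
tool shift [-0.      0.      0.0166] norm 0.017
```

Now lower it the last 17 mm, release and retreat, watching the force. Then turn for the tins.

```bash

python3 -m inch '[[0,0,0.008,0,0,0,1],[0,0,0.005,0,0,0,1],[0,0,0.003,0,0,0,1],[0,0,0.0015,0,0,0,1],[0,0,0,0,0,0,1]]'
python3 -m inch '[[0,0,0,0,0,0,1],[0,0,0,0,0,0,0.5],[0,0,0,0,0,0,0.3],[0,0,0,0,0,0,0.3],[0,0,0,0,0,0,0.3]]'
python3 -m inch '[[0,0,-0.03,0,0,0,0.3],[0,0,-0.045,0,0,0,0.3],[0,0,-0.045,0,0,0,0.3],[0,0,-0.03,0,0,0,0],[0,0,0,0,0,0,0]]'
python3 - <<'E'
from h import *
plan(.66,.0575,.2,1.466); print(np.round(telemetry.observe()["qpos"],2)); im=grab_frame("top"); c=calibration("top"); save("t2",im)
for l in("brush","lamp","bluetin"):
    for a in landmark_of(l,"top")[:1]: print(l,a["score"],a["xy"],np.round(atz(c,a["xy"],.005),3))
E
```

```text
clock: 14.35
position: [0.4042, -0.3422, 0.0604]
tool_rot: [3.142, 0.001, 3.039]
force: [-9.3, 8.3, 41.2]
grip_width: 0.0251
finger_force: 66.3
clock: 14.85
position: [0.4042, -0.3421, 0.0587]
tool_rot: [3.142, -0.0, 3.04]
force: [0.7, -0.2, -0.7]
grip_width: 0.0597
finger_force: 0.0
clock: 15.35
position: [0.4056, -0.3432, 0.2127]
tool_rot: [-3.139, 0.005, 3.04]
force: [-1.0, -0.2, -0.8]
grip_width: 0.085
finger_force: 0.0
15.35 [ 0.4056 -0.3432  0.2127] [-3.139  0.005  3.04 ] 0.0850136992273288
tool shift [-0.2122  0.4246  0.0126] norm 0.475
turn [0.002 0.006 1.574]
[ 0.46  0.4   0.17  1.88 -0.09  0.87  2.14]
brush 0.97 [366.4, 210.6] [ 0.527 -0.346  0.005]
lamp 0.65 [369.9, 254.6] [ 0.408 -0.347  0.005]
bluetin 0.71 [218.8, 159.2] [0.674 0.058 0.005]
```

Brush and lamp both stand in the tray, and the blue tin is unmoved. I turn a quarter for the front-to-back grip.

```bash

for i in 1 2; do python3 -m inch '[[0,0,0,0,0,0.145,0],[0,0,0,0,0,0.145,0],[0,0,0,0,0,0.145,0],[0,0,0,0,0,0.145,0],[0,0,0,0,0,0.145,0]]' | head -3; done
python3 -m inch '[[0,0,0,0,0,0.124,0],[0,0,0,0,0,0,0],[0,0,0,0,0,0,0]]'
python3 - <<'E'
from h import *
plan(.66,.0575,.2,1.466)
E
```

```text
clock: 16.05
position: [0.4037, -0.3418, 0.2075]
tool_rot: [-3.141, -0.002, 2.309]
clock: 16.55
position: [0.4037, -0.3418, 0.2076]
tool_rot: [-3.14, -0.001, 1.584]
clock: 16.85
position: [0.404, -0.3418, 0.208]
tool_rot: [-3.14, -0.0, 1.47]
force: [0.3, 0.6, -0.2]
grip_width: 0.0856
finger_force: 0.0
16.85 [ 0.404  -0.3418  0.208 ] [-3.14 -0.    1.47] 0.08564396032010853
tool shift [0.4231 0.2145 0.0078] norm 0.474
turn [-0.002 -0.     0.004]
```

```bash

for i in 1 2; do python3 -m inch '[[0.0423,0.02145,0,0,0,0,0],[0.0423,0.02145,0,0,0,0,0],[0.0423,0.02145,0,0,0,0,0],[0.0423,0.02145,0,0,0,0,0],[0.0423,0.02145,0,0,0,0,0]]'|head -3; done
python3 -m inch '[[0,0,0,0,0,0,0],[0,0,0.03,0,0,0,0],[0,0,0.03,0,0,0,0],[0,0,0,0,0,0,0],[0,0,0,0,0,0,0]]'
python3 - <<'E'
from h import *
plan(.66,.0575,.012,1.466); c=calibration("wrist"); im=grab_frame("wrist"); save("w5",im)
print(proj(c,(.66,.0575,.046)),proj(c,(.66,.0575,.012)))
h,s,v=[a.astype(int) for a in cv2.split(cv2.cvtColor(im,cv2.COLOR_RGB2HSV))]
m=((h>100)&(h<125)&(s>120)).astype(np.uint8); n,L,S,ce=cv2.connectedComponentsWithStats(m); i=1+np.argmax(S[1:,4]); l,t,w,hh,_=S[i]; q=(l+w/2,t+hh/2); print(S[i],q,np.round(atz(c,q,.046),4))
E
```

```text
clock: 17.35
position: [0.5337, -0.1412, 0.2086]
tool_rot: [-3.141, -0.0, 1.469]
clock: 17.85
position: [0.6625, 0.0579, 0.2084]
tool_rot: [-3.141, -0.0, 1.469]
clock: 18.35
position: [0.6619, 0.0557, 0.1491]
tool_rot: [-3.141, 0.0, 1.467]
force: [-0.4, 0.0, 1.1]
grip_width: 0.0858
finger_force: 0.0
18.35 [0.6619 0.0557 0.1491] [-3.141  0.     1.467] 0.08578035569396328
tool shift [ 0.0016 -0.0019  0.1371] norm 0.137
turn [-0.001  0.     0.001]
[255.2516719  193.75142031] [255.61136405 183.3363781 ]
[ 223  159   66   65 2976] (np.float64(256.0), np.float64(191.5)) [0.6609 0.0595 0.046 ]
```

View pics/w5.png

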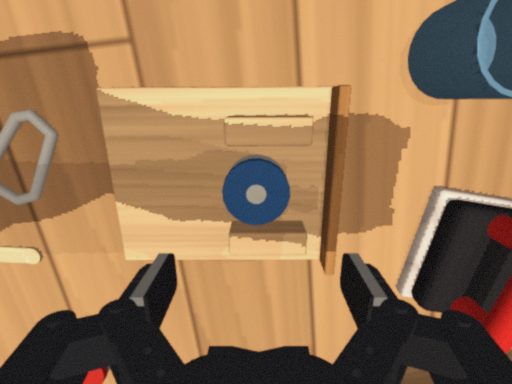

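The tin's spot at (256,194) matches (0.660, 0.0577), so the rail and cheeks leave room. I descend to TCP z of about 0.014 and grip.

```bash

python3 -m inch '[[0.0018,-0.0018,0.03,0,0,0,0],[0,0,0.04,0,0,0,0],[0,0,0.035,0,0,0,0],[0,0,0.02,0,0,0,0],[0,0,0.006,0,0,0,0]]' 40
python3 -m inch '[[0,0,0.003,0,0,0,0],[0,0,0,0,0,0,0],[0,0,0,0,0,0,0]]'
```

```text
clock: 18.9
position: [0.6602, 0.058, 0.0172]
tool_rot: [-3.141, 0.0, 1.466]
force: [-0.4, -0.1, -0.0]
grip_width: 0.0856
finger_force: 0.0
clock: 19.2
position: [0.6611, 0.0582, 0.0163]
tool_rot: [3.14, -0.001, 1.466]
force: [-0.2, -0.3, 0.3]
grip_width: 0.0853
finger_force: 0.0
```

```bash

python3 -m inch '[[0,0.001,0.002,0,0,0,0.1],[0,0,0,0,0,0,0.6],[0,0,0,0,0,0,0.6],[0,0,0,0,0,0,0.6],[0,0,0,0,0,0,0.6]]'
python3 -m inch '[[0,0,0,0,0,0,0.6],[0,0,0,0,0,0,0.6],[0,0,-0.005,0,0,0,0.6],[0,0,-0.01,0,0,0,0.6],[0,0,-0.03,0,0,0,0.6]]'
python3 -m inch '[[0,0,-0.045,0,0,0,0.6],[0,0,-0.045,0,0,0,0.6],[0,0,-0.03,0,0,0,0.6],[0,0,0,0,0,0,0.6],[0,0,0,0,0,0,0.6]]'
python3 - <<'E'
from h import *
plan(.486,.325,.15)
E
```

```text
clock: 19.7
position: [0.6616, 0.0582, 0.0136]
tool_rot: [3.141, -0.0, 1.466]
force: [-2.7, 0.2, 9.4]
grip_width: 0.0606
finger_force: 41.2
clock: 20.2
position: [0.6599, 0.0579, 0.0568]
tool_rot: [-3.138, 0.001, 1.466]
force: [-0.0, 0.1, -0.9]
grip_width: 0.0602
finger_force: 43.7
clock: 20.7
position: [0.6613, 0.0582, 0.1786]
tool_rot: [3.141, -0.001, 1.466]
force: [-1.9, -0.2, -1.8]
grip_width: 0.0604
finger_force: 43.8
20.7 [0.6613 0.0582 0.1786] [ 3.141e+00 -1.000e-03  1.466e+00] 0.06038732103203237
tool shift [ 0.247  -0.2023  0.0286] norm 0.321
```

```bash

python3 -m inch '[[0.0353,-0.0289,0,0,0,0,0.6],[0.0353,-0.0289,0,0,0,0,0.6],[0.0353,-0.0289,0,0,0,0,0.6],[0.0353,-0.0289,0,0,0,0,0.6],[0.0353,-0.0289,0,0,0,0,0.6]]'
python3 -m inch '[[0.0353,-0.0289,0,0,0,0,0.6],[0.0353,-0.0289,0,0,0,0,0.6],[0,0,0,0,0,0,0.6],[0,0,0,0,0,0,0.6]]'
python3 - <<'E'
from h import *
plan(.486,.325,.0076); c=calibration("wrist"); im=grab_frame("wrist"); save("w6",im)
ct=calibration("top")
o=outline_of("cork","wrist")[:1]
for a in landmark_of("cork","wrist")[:1]: print(a["score"],a["xy"],np.round(atz(c,a["xy"],0.0),3))
for a in o: print(a["rect"])
from math import cos,sin
for a in (15.8,):
  r=np.radians(a)
  for u,v in((-1,-1),(1,-1),(1,1),(-1,1)):
    p=(.486+.06*(u*cos(r)-v*sin(r)),.325+.06*(u*sin(r)+v*cos(r)),.006); print(np.round(proj(c,p)),np.round(proj(ct,p)))
E
```

```text
clock: 21.2
position: [0.5343, 0.2497, 0.1767]
tool_rot: [-3.14, 0.001, 1.466]
force: [0.9, 0.1, -1.1]
grip_width: 0.0608
finger_force: 43.8
clock: 21.6
position: [0.4849, 0.3255, 0.1768]
tool_rot: [-3.14, 0.001, 1.468]
force: [0.6, -1.4, -1.2]
grip_width: 0.0607
finger_force: 43.9
21.6 [0.4849 0.3255 0.1768] [-3.140e+00  1.000e-03  1.468e+00] 0.060673502983080344
tool shift [-1.000e-04  1.300e-03  1.692e-01] norm 0.169
0.62 [258.2, 171.0] [0.486 0.33  0.   ]
[189.6, 100.5, 327.9, 214.2]
[231. 239.] [146. 242.]
[326. 205.] [135. 200.]
[291. 104.] [ 91. 212.]
[187. 147.] [101. 255.]
```

View pics/w6.png

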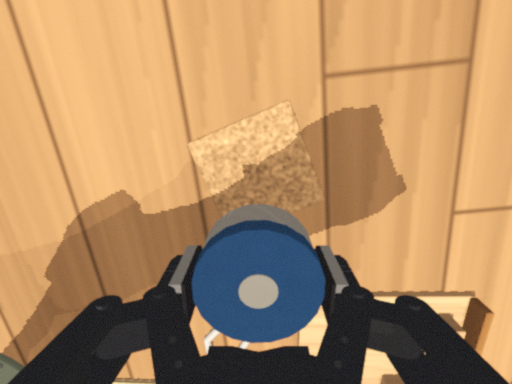

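The tin is held level and the cork corners at (189,143), (291,100) and (322,200) match within 3 mm. I nudge +2 mm in y and lower.

```bash

python3 -m inch '[[0.002,0,0.04,0,0,0,0.6],[0,0,0.045,0,0,0,0.6],[0,0,0.04,0,0,0,0.6],[0,0,0.025,0,0,0,0.6],[0,0,0.01,0,0,0,0.6]]'
python3 -m inch '[[0,0,0.004,0,0,0,0.6],[0,0,0,0,0,0,0.6],[0,0,0,0,0,0,0.6]]'
```

```text
clock: 22.25
position: [0.4859, 0.3249, 0.0153]
tool_rot: [-3.139, 0.003, 1.464]
force: [0.2, -0.4, -0.3]
grip_width: 0.0607
finger_force: 43.8
clock: 22.55
position: [0.487, 0.3272, 0.0151]
tool_rot: [3.14, -0.001, 1.465]
force: [1.1, -0.8, -1.0]
grip_width: 0.0605
finger_force: 43.9
```

```bash

python3 -m inch '[[0,0,0.004,0,0,0,0.6],[0,0,0.002,0,0,0,0.6],[0,0,0.001,0,0,0,0.6],[0,0,0,0,0,0,0.6]]'
python3 -m inch '[[0,0,0,0,0,0,0.3],[0,0,0,0,0,0,0],[0,0,0,0,0,0,0],[0,0,0,0,0,0,0],[0,0,0,0,0,0,0]]'
python3 -m inch '[[0,0,-0.02,0,0,0,0],[0,0,-0.045,0,0,0,0],[0,0,-0.045,0,0,0,0],[0,0,-0.04,0,0,0,0],[0,0,0,0,0,0,0]]'
python3 - <<'E'
from h import *
plan(.423,-.150,.15,1.466)
c=calibration("wrist"); im=grab_frame("wrist"); save("w7",im)
h,s,v=[a.astype(int) for a in cv2.split(cv2.cvtColor(im,cv2.COLOR_RGB2HSV))]
m=((h>100)&(h<125)&(s>120)).astype(np.uint8); n,L,S,ce=cv2.connectedComponentsWithStats(m); i=1+np.argmax(S[1:,4]); l,t,w,hh,_=S[i]; q=(l+w/2,t+hh/2); print(S[i],np.round(atz(c,q,.040),4))
E
```

```text
clock: 22.95
position: [0.4863, 0.3272, 0.0076]
tool_rot: [3.142, -0.001, 1.466]
force: [-3.7, -0.7, 14.5]
grip_width: 0.0607
finger_force: 44.7
clock: 23.45
position: [0.4862, 0.3269, 0.0067]
tool_rot: [-3.142, 0.0, 1.466]
force: [-0.3, 0.2, 0.8]
grip_width: 0.0854
finger_force: 0.0
clock: 23.95
position: [0.4882, 0.3279, 0.1617]
tool_rot: [3.137, -0.005, 1.465]
force: [0.7, -0.1, -1.0]
grip_width: 0.0854
finger_force: 0.0
23.95 [0.4882 0.3279 0.1617] [ 3.137 -0.005  1.465] 0.0853745720228217
tool shift [-0.4822 -0.0146  0.0092] norm 0.482
turn [ 0.005 -0.005 -0.001]
[ 225  160   62   60 2581] [0.4873 0.3281 0.04  ]
```

The blue tin is at (0.487, 0.328), on the cork's middle. Now the red tin.

```bash

for i in 1 2; do python3 -m inch '[[-0.0482,-0.0015,0,0,0,0,0],[-0.0482,-0.0015,0,0,0,0,0],[-0.0482,-0.0015,0,0,0,0,0],[-0.0482,-0.0015,0,0,0,0,0],[-0.0482,-0.0015,0,0,0,0,0]]'|head -3; done
python3 -m inch '[[0,0,0,0,0,0,0],[0,0,0,0,0,0,0],[0,0,0,0,0,0,0]]'|head -3
python3 - <<'E'
from h import *
c=calibration("wrist"); im=grab_frame("wrist"); save("w8",im)
h,s,v=[a.astype(int) for a in cv2.split(cv2.cvtColor(im,cv2.COLOR_RGB2HSV))]
m=(((h<5)|(h>172))&(s>150)&(v>80)).astype(np.uint8); n,L,S,ce=cv2.connectedComponentsWithStats(m)
for i in range(1,n):
    if S[i,4]>300: l,t,w,hh,_=S[i]; q=(l+w/2,t+hh/2); print(S[i],np.round(atz(c,q,.034),4))
m=((s<70)&(v>140)).astype(np.uint8); n,L,S,ce=cv2.connectedComponentsWithStats(m)
for i in range(1,n):
    if 60<S[i,4]<1500: print("white",S[i],np.round(atz(c,ce[i],.034),4))
plan(.423,-.150,.003,1.466)
E
```

```text
clock: 24.5
position: [0.4524, 0.0863, 0.1561]
tool_rot: [-3.141, 0.001, 1.466]
clock: 25.0
position: [0.4198, -0.1525, 0.1562]
tool_rot: [-3.141, 0.0, 1.466]
clock: 25.3
position: [0.4207, -0.1499, 0.1563]
tool_rot: [-3.141, -0.0, 1.467]
[ 230  156   62   62 2655] [ 0.4241 -0.148   0.034 ]
[ 323  316   35   48 1141] [ 0.4981 -0.3434  0.034 ]
white [252 181  18  18 247] [ 0.4234 -0.1501  0.034 ]
white [131 297  12   9  65] [ 0.2752 -0.2653  0.034 ]
white [374 297  12   9  64] [ 0.54   -0.2924  0.034 ]
25.35 [ 0.4209 -0.1496  0.1564] [-3.141 -0.     1.468] 0.08525650183594129
tool shift [-0.0002  0.0023  0.1534] norm 0.153
turn [-0.001 -0.     0.002]
```

```bash

python3 -m inch '[[0,0.0025,0.04,0,0,0,0],[0,0,0.045,0,0,0,0],[0,0,0.04,0,0,0,0],[0,0,0.02,0,0,0,0],[0,0,0.004,0,0,0,0]]' 40
python3 -m inch '[[0,0,0,0,0,0,0],[0,0,0,0,0,0,0],[0,0,0,0,0,0,0]]'
```

```text
clock: 25.85
position: [0.4222, -0.1497, 0.0058]
tool_rot: [-3.138, -0.001, 1.468]
force: [0.5, 0.5, 1.3]
grip_width: 0.0855
finger_force: 0.0
clock: 26.15
position: [0.424, -0.1509, 0.0089]
tool_rot: [3.14, 0.0, 1.467]
force: [0.0, 0.4, -0.2]
grip_width: 0.0854
finger_force: 0.0
```

```bash

python3 -m inch '[[0,0,0.005,0,0,0,0],[0,0,0,0,0,0,0.6],[0,0,0,0,0,0,0.6],[0,0,0,0,0,0,0.6],[0,0,0,0,0,0,0.6]]'
python3 -m inch '[[0,0,0,0,0,0,0.6],[0,0,0,0,0,0,0.6],[0,0,0,0,0,0,0.6]]'
python3 -m inch '[[0,0,-0.005,0,0,0,0.6],[0,0,-0.03,0,0,0,0.6],[0,0,-0.045,0,0,0,0.6],[0,0,-0.045,0,0,0,0.6],[0,0,0,0,0,0,0.6]]'
python3 - <<'E'
from h import *
plan(.66,.0577,.15,1.466)
E
```

```text
clock: 26.65
position: [0.4233, -0.1511, 0.0031]
tool_rot: [3.141, -0.0, 1.466]
force: [-0.9, 0.7, 9.5]
grip_width: 0.0602
finger_force: 41.2
clock: 26.95
position: [0.4233, -0.1511, 0.0031]
tool_rot: [3.141, -0.0, 1.466]
force: [-1.1, 1.3, 8.3]
grip_width: 0.0603
finger_force: 41.2
clock: 27.45
position: [0.4251, -0.1517, 0.1322]
tool_rot: [3.135, -0.0, 1.465]
force: [1.1, 1.0, -2.9]
grip_width: 0.0601
finger_force: 44.1
27.45 [ 0.4251 -0.1517  0.1322] [ 3.135 -0.     1.465] 0.06011589001744631
tool shift [ 0.2329  0.2117 -0.0165] norm 0.315
turn [ 0.006 -0.    -0.001]
```

```bash

python3 -m inch '[[0.0333,0.0302,-0.0024,0,0,0,0.6],[0.0333,0.0302,-0.0024,0,0,0,0.6],[0.0333,0.0302,-0.0024,0,0,0,0.6],[0.0333,0.0302,-0.0024,0,0,0,0.6],[0.0333,0.0302,-0.0024,0,0,0,0.6]]'|head -3
python3 -m inch '[[0.0333,0.0302,-0.0024,0,0,0,0.6],[0.0333,0.0302,-0.0024,0,0,0,0.6],[0,0,0,0,0,0,0.6],[0,0,0,0,0,0,0.6],[0,0,0,0,0,0,0.6]]'
python3 - <<'E'
from h import *
plan(.6605,.0567,.0151,1.466)
E
```

```text
clock: 27.95
position: [0.5917, 0.0003, 0.1397]
tool_rot: [-3.141, 0.0, 1.466]
clock: 28.45
position: [0.6572, 0.0576, 0.1443]
tool_rot: [-3.141, 0.001, 1.465]
force: [-0.7, -1.1, -1.6]
grip_width: 0.0607
finger_force: 44.2
28.45 [0.6572 0.0576 0.1443] [-3.141e+00  1.000e-03  1.465e+00] 0.06067182418880281
tool shift [-0.0005  0.0035  0.1292] norm 0.129
turn [-0.001  0.001 -0.001]
```

```bash

python3 -m inch '[[-0.0005,0.0035,0.035,0,0,0,0.6],[0,0,0.04,0,0,0,0.6],[0,0,0.03,0,0,0,0.6],[0,0,0.01,0,0,0,0.6],[0,0,0,0,0,0,0.6]]'|head -3
python3 -m inch '[[0,0,0,0,0,0,0.6],[0,0,0,0,0,0,0.6]]'
python3 - <<'E'
from h import *
plan(.6605,.0567,.0151,1.466)
E
```

```text
clock: 28.95
position: [0.6606, 0.0568, 0.029]
tool_rot: [-3.14, 0.001, 1.465]
clock: 29.15
position: [0.6622, 0.0576, 0.0314]
tool_rot: [3.139, -0.001, 1.466]
force: [0.7, 0.0, -1.1]
grip_width: 0.0603
finger_force: 44.1
29.15 [0.6622 0.0576 0.0314] [ 3.139e+00 -1.000e-03  1.466e+00] 0.060288945432870736
tool shift [-0.0011 -0.0017  0.0163] norm 0.016
turn [ 0.002 -0.001 -0.   ]
```

```bash

python3 -m inch '[[-0.001,-0.0015,0.008,0,0,0,0.6],[0,0,0.006,0,0,0,0.6],[0,0,0.002,0,0,0,0.6],[0,0,0.001,0,0,0,0.6],[0,0,0,0,0,0,0.6]]'
python3 -m inch '[[0,0,0,0,0,0,0.3],[0,0,0,0,0,0,0],[0,0,0,0,0,0,0],[0,0,0,0,0,0,0],[0,0,0,0,0,0,0]]'
python3 -m inch '[[0,0,-0.02,0,0,0,0],[0,0,-0.045,0,0,0,0],[0,0,-0.045,0,0,0,0],[0,0,-0.02,0,0,0,0],[0,0,0,0,0,0,0]]'
python3 - <<'E'
from h import *
plan(.521,-.342,.2,3.037)
c=calibration("wrist"); im=grab_frame("wrist"); save("w9",im)
h,s,v=[a.astype(int) for a in cv2.split(cv2.cvtColor(im,cv2.COLOR_RGB2HSV))]
m=((s<70)&(v>120)).astype(np.uint8); n,L,S,ce=cv2.connectedComponentsWithStats(m)
for i in range(1,n):
    if 60<S[i,4]<1500: print("white",S[i],np.round(atz(c,ce[i],.046),4))
E
```

```text
clock: 29.65
position: [0.6598, 0.0569, 0.0145]
tool_rot: [-3.142, -0.001, 1.466]
force: [-15.1, 0.5, 39.3]
grip_width: 0.0607
finger_force: 47.9
clock: 30.15
position: [0.6596, 0.0568, 0.0123]
tool_rot: [-3.141, 0.0, 1.466]
force: [-0.3, 0.2, 0.1]
grip_width: 0.0856
finger_force: 0.0
clock: 30.65
position: [0.6612, 0.0569, 0.1458]
tool_rot: [3.137, -0.001, 1.466]
force: [1.1, 0.6, 0.6]
grip_width: 0.0856
finger_force: 0.0
30.65 [0.6612 0.0569 0.1458] [ 3.137e+00 -1.000e-03  1.466e+00] 0.0856392340568534
tool shift [-0.4113 -0.0974 -0.0552] norm 0.426
turn [ 0.004  0.003 -1.571]
white [247 187  19  19 284] [0.6604 0.0578 0.046 ]
white [ 19 253  10  14  81] [0.4317 0.0184 0.046 ]
white [132 298  11   8  61] [ 0.5299 -0.0412  0.046 ]
```

View pics/w9.png

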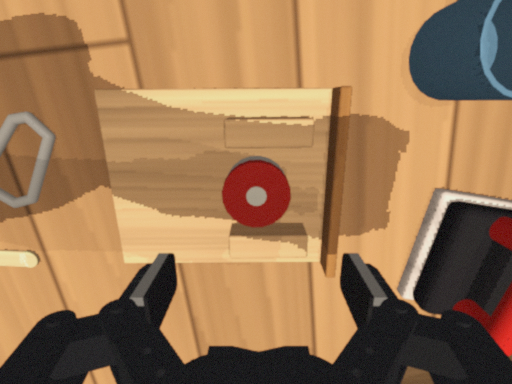

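The red tin's spot at (256,196) measures (0.6604, 0.0578), squarely in place. Back for the brush.

```bash

for i in 1 2; do python3 -m inch '[[-0.0411,-0.0097,-0.0055,0,0,0,0.3],[-0.0411,-0.0097,-0.0055,0,0,0,0.3],[-0.0411,-0.0097,-0.0055,0,0,0,0.3],[-0.0411,-0.0097,-0.0055,0,0,0,0.3],[-0.0411,-0.0097,-0.0055,0,0,0,0.3]]'|head -3; done
for i in 1 2; do python3 -m inch '[[0,0,0,0,0,-0.145,0.3],[0,0,0,0,0,-0.145,0.3],[0,0,0,0,0,-0.145,0.3],[0,0,0,0,0,-0.145,0.3],[0,0,0,0,0,-0.145,0.3]]' | head -3; done
python3 -m inch '[[0,0,0,0,0,-0.121,0.3],[0,0,0,0,0,0,0.3],[0,0,0,0,0,0,0.3]]'
python3 - <<'E'
from h import *
plan(.521,-.342,.0575,3.04)
E
```

```text
clock: 31.2
position: [0.5887, -0.1437, 0.1691]
tool_rot: [-3.14, 0.0, 1.466]
clock: 31.7
position: [0.5191, -0.3429, 0.1966]
tool_rot: [-3.14, -0.001, 1.466]
clock: 32.2
position: [0.5198, -0.3414, 0.1962]
tool_rot: [-3.141, -0.002, 2.197]
clock: 32.7
position: [0.5198, -0.3413, 0.1962]
tool_rot: [3.141, -0.002, 2.922]
clock: 33.0
position: [0.5199, -0.3416, 0.1968]
tool_rot: [3.141, -0.001, 3.033]
force: [-0.3, -1.0, 0.1]
grip_width: 0.06
finger_force: 0.0
33.0 [ 0.5199 -0.3416  0.1968] [ 3.141e+00 -1.000e-03  3.033e+00] 0.06003334975966015
tool shift [-0.0013 -0.0004  0.1393] norm 0.139
turn [ 0.001 -0.001 -0.007]
```

```bash

python3 -m inch '[[-0.0013,0,0.04,0,0,-0.007,0.3],[0,0,0.045,0,0,0,0.3],[0,0,0.035,0,0,0,0.3],[0,0,0.018,0,0,0,0.3],[0,0,0.004,0,0,0,0.3]]' 60|head -3
python3 -m inch '[[0,0,0,0,0,0,0.3],[0,0,0,0,0,0,0.3],[0,0,0,0,0,0,0.3]]'
```

```text
clock: 33.5
position: [0.5202, -0.341, 0.053]
tool_rot: [3.14, -0.004, 3.041]
clock: 33.8
position: [0.5221, -0.3422, 0.0569]
tool_rot: [-3.141, 0.002, 3.043]
force: [0.3, -0.1, -0.6]
grip_width: 0.0598
finger_force: 0.0
```

```bash

python3 -m inch '[[0,0,0,0,0,0,1],[0,0,0,0,0,0,1],[0,0,0,0,0,0,1],[0,0,0,0,0,0,1],[0,0,0,0,0,0,1]]'
python3 -m inch '[[0,0,0,0,0,0,1],[0,0,-0.01,0,0,0,1],[0,0,-0.04,0,0,0,1],[0,0,-0.045,0,0,0,1],[0,0,-0.045,0,0,0,1]]'|head -3
python3 -m inch '[[0,0,0,0,0,0,1],[0,0,0,0,0,0,1]]'
python3 - <<'E'
from h import *
plan(.5745,.1051,.2,3.04)
E
```

```text
clock: 34.3
position: [0.5218, -0.3421, 0.0563]
tool_rot: [-3.141, 0.001, 3.044]
force: [-0.4, 0.9, 6.9]
grip_width: 0.025
finger_force: 59.5
clock: 34.8
position: [0.521, -0.3416, 0.1977]
tool_rot: [3.141, -0.001, 3.044]
clock: 35.0
position: [0.5216, -0.3419, 0.1967]
tool_rot: [-3.141, 0.002, 3.044]
force: [-0.8, -0.2, -3.3]
grip_width: 0.0249
finger_force: 59.7
35.0 [ 0.5216 -0.3419  0.1967] [-3.141e+00  2.000e-03  3.044e+00] 0.02491519462219576
tool shift [-0.0089  0.45   -0.0035] norm 0.45
turn [-0.001  0.002  0.004]
```

```bash

for i in 1 2; do python3 -m inch '[[-0.0009,0.045,0,0,0,0,1],[-0.0009,0.045,0,0,0,0,1],[-0.0009,0.045,0,0,0,0,1],[-0.0009,0.045,0,0,0,0,1],[-0.0009,0.045,0,0,0,0,1]]'|head -3; done
python3 -m inch '[[0,0,0,0,0,0,1],[0,0,0,0,0,0,1],[0,0,0.04,0,0,0,1],[0,0,0.04,0,0,0,1],[0,0,0.02,0,0,0,1]]'|head -3
python3 -m inch '[[0,0,0,0,0,0,1],[0,0,0,0,0,0,1],[0,0,0,0,0,0,1]]'
python3 - <<'E'
from h import *
plan(.5745,.1051,.0635,3.04)
E
```

```text
clock: 35.5
position: [0.547, -0.1165, 0.1943]
tool_rot: [3.142, -0.002, 3.044]
clock: 36.0
position: [0.5735, 0.1068, 0.1942]
tool_rot: [-3.141, -0.002, 3.044]
clock: 36.5
position: [0.5725, 0.103, 0.0921]
tool_rot: [-3.139, -0.004, 3.042]
clock: 36.8
position: [0.5751, 0.1046, 0.0969]
tool_rot: [3.141, 0.002, 3.043]
force: [0.2, -0.6, -2.1]
grip_width: 0.025
finger_force: 60.0
36.8 [0.5751 0.1046 0.0969] [3.141e+00 2.000e-03 3.043e+00] 0.02500988965768101
tool shift [0.0007 0.0004 0.0334] norm 0.033
turn [0.    0.002 0.003]
```

```bash

python3 -m inch '[[0.0007,0.0004,0.015,0,0,0,1],[0,0,0.01,0,0,0,1],[0,0,0.004,0,0,0,1],[0,0,0,0,0,0,1],[0,0,0,0,0,0,1]]'
python3 -m inch '[[0,0,0.002,0,0,0,1],[0,0,0.001,0,0,0,1],[0,0,0,0,0,0,1],[0,0,0,0,0,0,1]]'
```

```text
clock: 37.3
position: [0.574, 0.1056, 0.0671]
tool_rot: [3.141, 0.001, 3.044]
force: [-0.3, -0.2, -1.5]
grip_width: 0.0255
finger_force: 60.2
clock: 37.7
position: [0.5738, 0.1056, 0.0637]
tool_rot: [-3.142, 0.0, 3.044]
force: [0.1, 0.3, -2.9]
grip_width: 0.025
finger_force: 60.2
```

Just about touching. One more millimetre, then release, retreat and go for the lamp.

```bash

python3 -m inch '[[0,0,0.001,0,0,0,1],[0,0,0,0,0,0,1],[0,0,0,0,0,0,1]]'
python3 -m inch '[[0,0,0,0,0,0,0.5],[0,0,0,0,0,0,0.3],[0,0,0,0,0,0,0.3],[0,0,0,0,0,0,0.3],[0,0,0,0,0,0,0.3]]'
python3 -m inch '[[0,0,-0.03,0,0,0,0.3],[0,0,-0.045,0,0,0,0.3],[0,0,-0.045,0,0,0,0.3],[0,0,-0.02,0,0,0,0.3],[0,0,0,0,0,0,0.3]]'
python3 - <<'E'
from h import *
plan(.4045,-.342,.2,3.04)
E
```

```text
clock: 38.0
position: [0.5738, 0.1056, 0.0632]
tool_rot: [3.141, 0.0, 3.044]
force: [-4.6, 0.0, 9.6]
grip_width: 0.0253
finger_force: 61.8
clock: 38.5
position: [0.5737, 0.1056, 0.0625]
tool_rot: [-3.142, -0.0, 3.044]
force: [0.1, 0.5, 0.5]
grip_width: 0.0597
finger_force: 0.0
clock: 39.0
position: [0.5751, 0.1059, 0.2058]
tool_rot: [3.14, 0.005, 3.044]
force: [0.8, -0.4, -0.8]
grip_width: 0.0595
finger_force: 0.0
39.0 [0.5751 0.1059 0.2058] [3.14  0.005 3.044] 0.059454332481172836
tool shift [ 0.126  -0.4624  0.0043] norm 0.479
turn [0.002 0.005 0.004]
```

```bash

for i in 1 2; do python3 -m inch '[[0.0126,-0.0462,0,0,0,0,0.3],[0.0126,-0.0462,0,0,0,0,0.3],[0.0126,-0.0462,0,0,0,0,0.3],[0.0126,-0.0462,0,0,0,0,0.3],[0.0126,-0.0462,0,0,0,0,0.3]]'|head -3; done
python3 -m inch '[[0,0,0,0,0,0,0.3],[0,0,0,0,0,0,0.3],[0,0,0.04,0,0,0,0.3],[0,0,0.03,0,0,0,0.3],[0,0,0,0,0,0,0.3]]'|head -3
python3 -m inch '[[0,0,0,0,0,0,0.3],[0,0,0,0,0,0,0.3]]'|head -3
python3 - <<'E'
from h import *
plan(.4042,-.3421,.0605,3.04)
E
```

```text
clock: 39.5
position: [0.4872, -0.1196, 0.2019]
tool_rot: [-3.142, -0.001, 3.044]
clock: 40.0
position: [0.4019, -0.3434, 0.2019]
tool_rot: [3.141, -0.001, 3.044]
clock: 40.5
position: [0.4022, -0.3394, 0.1294]
tool_rot: [3.138, -0.005, 3.046]
clock: 40.7
position: [0.4041, -0.3419, 0.134]
tool_rot: [-3.141, 0.001, 3.044]
40.7 [ 0.4041 -0.3419  0.134 ] [-3.141e+00  1.000e-03  3.044e+00] 0.059719104876618474
tool shift [-0.     -0.0001  0.0735] norm 0.073
turn [-0.001  0.001  0.004]
```

```bash

python3 -m inch '[[0,0,0.035,0,0,0,0.3],[0,0,0.025,0,0,0,0.3],[0,0,0.013,0,0,0,0.3],[0,0,0,0,0,0,0.3],[0,0,0,0,0,0,0.3]]' 60
python3 -m inch '[[0,0,0,0,0,0,1],[0,0,0,0,0,0,1],[0,0,0,0,0,0,1],[0,0,0,0,0,0,1],[0,0,0,0,0,0,1]]'
python3 -m inch '[[0,0,0,0,0,0,1],[0,0,-0.01,0,0,0,1],[0,0,-0.04,0,0,0,1],[0,0,-0.045,0,0,0,1],[0,0,-0.04,0,0,0,1]]'|head -3
python3 -m inch '[[0,0,0,0,0,0,1],[0,0,0,0,0,0,1]]'
python3 - <<'E'
from h import *
plan(.5653,.0323,.2,3.04)
E
```

```text
clock: 41.2
position: [0.4038, -0.3423, 0.0608]
tool_rot: [-3.141, 0.001, 3.044]
force: [0.0, -0.0, 0.8]
grip_width: 0.0596
finger_force: 0.0
clock: 41.7
position: [0.4036, -0.3423, 0.0606]
tool_rot: [-3.141, 0.001, 3.044]
force: [-1.6, 1.2, 12.3]
grip_width: 0.0252
finger_force: 59.2
clock: 42.2
position: [0.4029, -0.3418, 0.1972]
tool_rot: [-3.141, 0.0, 3.044]
clock: 42.4
position: [0.4034, -0.3419, 0.1955]
tool_rot: [-3.141, 0.002, 3.044]
force: [-0.3, 0.6, -2.7]
grip_width: 0.0252
finger_force: 59.9
42.4 [ 0.4034 -0.3419  0.1955] [-3.141e+00  2.000e-03  3.044e+00] 0.025203829531434022
tool shift [-0.1246  0.3882 -0.0045] norm 0.408
turn [-0.001  0.002  0.004]
```

```bash

python3 -m inch '[[-0.0138,0.0431,0,0,0,0,1],[-0.0138,0.0431,0,0,0,0,1],[-0.0138,0.0431,0,0,0,0,1],[-0.0138,0.0431,0,0,0,0,1],[-0.0138,0.0431,0,0,0,0,1]]'|head -3
python3 -m inch '[[-0.0138,0.0431,0,0,0,0,1],[-0.0138,0.0431,0,0,0,0,1],[-0.0138,0.0431,0,0,0,0,1],[-0.0138,0.0431,0,0,0,0,1],[0,0,0,0,0,0,1]]'|head -3
python3 -m inch '[[0,0,0,0,0,0,1],[0,0,0.03,0,0,0,1],[0,0,0.03,0,0,0,1],[0,0,0.02,0,0,0,1],[0,0,0,0,0,0,1]]'|head -3
python3 -m inch '[[0,0,0,0,0,0,1],[0,0,0,0,0,0,1]]'
python3 - <<'E'
from h import *
plan(.565,.0322,.0676,3.04)
E
```

```text
clock: 42.9
position: [0.4926, -0.1322, 0.1934]
tool_rot: [3.142, -0.002, 3.044]
clock: 43.4
position: [0.5653, 0.0387, 0.1927]
tool_rot: [3.14, -0.002, 3.051]
clock: 43.9
position: [0.5625, 0.0305, 0.1117]
tool_rot: [-3.14, -0.005, 3.042]
clock: 44.1
position: [0.5652, 0.0315, 0.1156]
tool_rot: [3.141, 0.001, 3.043]
force: [-0.1, -0.2, -2.5]
grip_width: 0.025
finger_force: 60.1
44.1 [0.5652 0.0315 0.1156] [3.141e+00 1.000e-03 3.043e+00] 0.02502648010008401
tool shift [0.0003 0.0007 0.048 ] norm 0.048
turn [0.    0.001 0.003]
```

```bash

python3 -m inch '[[0,0.0007,0.02,0,0,0,1],[0,0,0.015,0,0,0,1],[0,0,0.007,0,0,0,1],[0,0,0.002,0,0,0,1],[0,0,0,0,0,0,1]]'|head -4
python3 -m inch '[[0,0,0.002,0,0,0,1],[0,0,0.0005,0,0,0,1],[0,0,0,0,0,0,1],[0,0,0,0,0,0,1]]'
```

```text
clock: 44.6
position: [0.5651, 0.0326, 0.0712]
tool_rot: [3.142, 0.001, 3.044]
force: [-0.2, -0.3, -1.7]
clock: 45.0
position: [0.5649, 0.0327, 0.0683]
tool_rot: [3.142, 0.0, 3.044]
force: [1.2, 0.3, -2.0]
grip_width: 0.0249
finger_force: 60.3
```

```bash

python3 -m inch '[[0,0,0.001,0,0,0,1],[0,0,0,0,0,0,1],[0,0,0,0,0,0,1]]'|head -4
python3 -m inch '[[0,0,0,0,0,0,0.5],[0,0,0,0,0,0,0.3],[0,0,0,0,0,0,0.3],[0,0,0,0,0,0,0.3],[0,0,0,0,0,0,0.3]]'
python3 -m inch '[[0,0,-0.03,0,0,0,0.3],[0,0,-0.045,0,0,0,0.3],[0,0,-0.045,0,0,0,0.3],[0,0,-0.045,0,0,0,0.3],[0,0,-0.025,0,0,0,0.3]]'
python3 -m inch '[[0,0.03,0,0,0,0,0.3],[0,0,0,0,0,0,0.3],[0,0,0,0,0,0,0.3]]'
python3 - <<'E'
from h import *
s=st(); c=calibration("wrist"); im=grab_frame("wrist"); a=cv2.imread("pics/top0.png"); b=grab_frame("top")[:,:,::-1]; save("w10",im)
crop=lambda q:cv2.resize(q[120:270,80:320],None,fx=1.6,fy=1.6)
x=np.hstack([crop(a),crop(b)]); y=np.full((384,x.shape[1],3),0,np.uint8); y[:,:512]=im[:,:,::-1]
cv2.imwrite("pics/final.png",np.vstack([x,y])[:600])
E
```

```text
clock: 45.3
position: [0.5649, 0.0328, 0.0677]
tool_rot: [3.141, 0.0, 3.044]
force: [-4.4, 0.0, 10.6]
clock: 45.8
position: [0.5648, 0.0327, 0.0671]
tool_rot: [-3.142, -0.0, 3.044]
force: [1.4, 0.3, -0.6]
grip_width: 0.0599
finger_force: 0.0
clock: 46.3
position: [0.5655, 0.0327, 0.2608]
tool_rot: [3.141, 0.004, 3.044]
force: [0.2, 0.2, 0.1]
grip_width: 0.0597
finger_force: 0.0
clock: 46.6
position: [0.5675, 0.063, 0.2569]
tool_rot: [-3.141, -0.0, 3.045]
force: [0.6, 0.2, 0.7]
grip_width: 0.0599
finger_force: 0.0
46.6 [0.5675 0.063  0.2569] [-3.141 -0.     3.045] 0.05990394281069768
```

View pics/final.png

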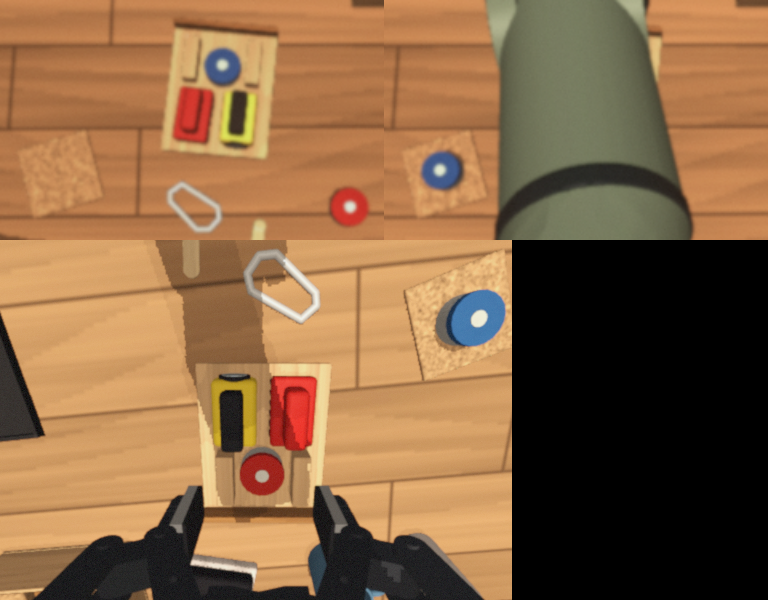

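The lamp at (232,412) and brush at (295,410) stand as in the first wrist view and in line with the stand. The red tin is in place and the blue tin is on the cork. The carabiner is untouched, so I'm handing in.

```bash
python3 -c "
from workcell import bot; print(bot.job_done())"
```

```text
the job is handed in; nothing more can be done
None
```

The waxes are swapped and the job is handed in at about 47 s: blue tin on the cork, red tin in the stand, brush and lamp back where they stood, carabiner untouched; the judge's result was not shown to me.

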